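Close and arm the autosampler

TASK

Push the autosampler's clear sliding cover shut over the tube rack until its latch clicks home and holds it. Then arm the valve selector: push its knob in and turn it clockwise by one position, to the next stud, letting it spring back out there. Leave the glassware, bottles and other things on the bench as they stand.

Things in the scene. Friction and masses are not known exactly. Their poses are not given: they have to be found in the camera images.
- sampler: Autosampler: white open-topped cabinet fixed to the bench, 210 (x) x 400 (y) x 120 mm high; origin at the centre of its underside, z up. Its -y half is an open well with a tube rack, its +y half a solid roof. Guide rails (top at 134 mm) run along its long sides. A steel latch stands on its -y end.
- cover (a joint): Clear dark-edged cover, 188 x 188 x 8 mm (top face 130 mm above the bench), sliding along the sampler's y axis. Value in m: how far it is open; 0 = hard end stop, 0.17 = open, over the roof; it closes towards -y. Slides at 1.5 N; over the last 30 mm its wedge lifts the latch and rubber bumpers push back, 10 to 13 N. The latch drops once below 0.004; the cover then rests against it at about 0.004. Until the latch has dropped it is not held.
- cover_handle (a point): Centre of the cover's handle: an upright black fin on the cover, 100 mm long (sampler's x), 14 mm thick (y), 35 mm high; this point is 17.5 mm above the cover's top face, 147.5 mm above the bench. Axes as the sampler's. With the cover shut it lies 54 mm to the -y side of the sampler's origin, at x = 0, and 81 mm of cover are free between fin and latch.
- pawl (a joint): The latch: a sprung steel pawl on the -y end of the sampler, reaching 56 mm over the cover, top 154 mm above the bench. Value in m: its lift; 0 is down (as at the start, and again once it has caught the cover), about 0.008 while the cover's wedge is passing under it.
- selector: Valve selector, a white box fixed to the bench, 170 (x) x 150 (y) x 85 mm high, origin at the centre of its underside, z up, with a black push-to-turn knob in the middle of its top. Three dark steel studs on its top, 52 mm from the knob's axis, mark the knob's three positions, 60 degrees apart.
- knob_grip (a point): On the knob's axis, centre of its grip bar: 66 mm long (along this point's x), 16 mm wide (y), 30 mm high (15 mm above and below this point); 126 mm above the bench when out. The bar stands on a disc of 64 mm diameter, top 15 mm below this point. The +x end, with a thin line on top, is the pointer and points at a stud. The point moves and turns with the knob.
- knob (a joint): Turn of the knob in rad, growing clockwise seen from above: 0 is the first stud (the start), 1.047 the second (wanted), 2.094 the third. Held by pins within about 0.06 rad of each stud unless the knob is pushed in; almost free (0.02 N m) while pushed in.
- knob_push (a joint): How far the knob is pushed in (down), in m: 0 is out, 0.012 the end stop. Spring: 3 N at the start, 8 N at the end stop. It turns only when pushed in more than about 0.0085; let go within 0.1 rad of a stud it springs out into place there, elsewhere it stays in.
- spatula: Bystander: spatula, 180 mm, lying in front (-x side) of the sampler, origin at its underside.
- jar: Bystander: amber jar, 60 mm across, 75 mm high, in front (-x side) of the selector, origin at the centre of its underside.
- beaker: Bystander: glass beaker, 68 mm across, 80 mm high, at the right side of the bench; origin at the centre of its underside.
- reagent: Bystander: white bottle, 70 mm across, 150 mm high, at the back of the bench; origin at the centre of its underside.
- tip_box: Bystander: grey box, 85 x 120 x 65 mm, at the back of the bench; origin at the centre of its underside.
- flask: Bystander: glass jar, 80 mm across, 120 mm high, at the back of the bench; origin at the centre of its underside.
- bowl: Bystander: white bowl, 110 mm across, 45 mm high, at the left side of the bench; origin at the centre of its underside.
Mind the look-alikes: they are no part of the job. Leave any turquoise look-alike of the selector alone.

How it is judged:
On the way, in this order (a step that is already met when the one before it is completed fails the run):
1. the cover is shut and its latch has dropped behind it (value of joint cover below 0.007 m and value of joint pawl below 0.003 m), for 0.2 s.
2. the selector knob is pushed in (value of joint knob_push above 0.006 m), for 0.05 s.
At the end, for the whole second after the job is handed in: The cover is within 7 mm of its end stop with the latch down (lift under 3 mm); the knob stands at the second stud (0.93 to 1.17 rad) and has sprung out (pushed in less than 2.5 mm); every bystander is within 40 mm of where it stood (all of step 1 and value of joint knob between 0.93 and 1.17 rad and value of joint knob_push below 0.0025 m and distance of each of spatula, jar, beaker, reagent, tip_box, flask, bowl from where it was at the start of the episode below 0.04 m); the robot touches nothing.
It fails at once if the knob is turned away from the first stud while the cover is not latched shut (value of joint knob above 0.3 rad and (value of joint cover above 0.012 m or value of joint pawl above 0.005 m)).
It fails at once if a bystander is pushed more than 60 mm away or knocked over (distance of any of spatula, jar, beaker, reagent, tip_box, flask, bowl from where it was at the start of the episode above 0.06 m or angle between any of spatula, jar, beaker, reagent, tip_box, flask, bowl's own z axis and vertical above 0.5 rad).
It also fails if it takes over 54 s, if anything falls off the work surface, if the arm or the gripper's body presses on something with over 40 N, if the wrist force passes 120 N, or if a joint passes its speed limit or range.

ROBOT

A 7-joint arm with a two-finger parallel gripper is mounted at the origin on the work surface. World frame = base frame: x ahead of the robot, y to its left, z up, the work surface at z = 0. Lengths are in m, angles in rad, forces in N, time in s.
With the tool pointing down it reaches from about 0.425 to 0.925 m from the base axis. Payload 6.8 kg.
Tool frame: the origin (TCP) lies between the finger pads; the fingertips stand 11 mm ahead of it and the grasp point (between the pads) lies 8 mm behind it; z points along the fingers, y is the direction in which the jaws open and shut (so a half turn about z gives the same grasp; the last joint's range is limited). The gripper opens to 85 mm and grips with 20 to 120 N. Pads are 22 mm wide; open, the fingers measure 114 mm over their backs; the gripper's body (76 mm by 85 mm) begins 54 mm behind the grasp point. The pads swing forward as they close: fully open they stand 13 mm farther back than shut.
Start: joints at [-1.269, 0.477, 0.022, 1.555, -0.011, 1.109, -0.083], TCP at [0.269, 0.619, 0.242] pointing down, gripper open.
Joint ranges: [-2.96, 2.96], [-0.34, 2.1], [-1.41, 1.46], [0.24, 2.44], [-1.37, 4.51], [0.17, 1.92], [-2.96, 2.96]. Speed limits (rad/s): [2.39, 2.39, 3.14, 3.14, 3.14, 3.14, 3.14].

INTERFACE

Orientations are given as a unit quaternion [w, x, y, z].
In Python, from station import get_state, get_image, close_job gives the robot as it stands.
- The arm moves only by the tool jog_arm, never from a script. Its argument "motion" is one flat list of numbers, 5 for each row, row after row: the finger opening in cm, from 0 to 8.54, then the shift along the tool's x, y, z in cm, then the turn about the tool's z in rad. In form: [gripper, x, y, z, roll, gripper, x, y, z, roll, ...]. A call has 1 to 10 rows; each row is the pose to reach, as a shift and turn from the pose commanded when the call began, along the tool's axes at that moment; what a row does not reach only later rows make up. A row lasts 1/12 s, in which the tool goes at most 41.7 mm and 7.16 degrees, less where a joint would pass 70% of its speed; a pose out of reach is approached as far as the arm can. A call with a gripper value outside its range is refused whole. The fingers move at their own pace and stop on an object; "force" is the grip in N (left out, the last holds). Time passes only in rows, so rows that repeat a pose let the fingers close. It gives the time, the measured TCP pose, the force and the opening at its end, in the units of the state.
- get_state(): the state, without advancing time (a new reading comes with each control period).
- get_image(name): name is "scene" or "side" or "wrist"; returns a dict with "color" (420x560x3 uint8, red, green, blue), "mtx" (3x3 intrinsics, pixels), "xyz" and "orientation" of the camera in the world; the wrist camera has in their place "mount" (4x4, takes a point from camera to tool coordinates, whose origin is the TCP and whose axes are the flange's). Camera axes: x right, y down, z forward; pixel columns grow to the right and rows downward; lengths in m; the calibration is good to about 2 mm. A picture is of the moment at which its call begins: read the wrist's pose just before it. There is no depth.
- close_job(): hands the job in, once; it reports no verdict.
The state is a dict: "time_s": time; "qpos": joint angles; "dq": joint speeds; "tau": joint torques, N m; "tcp_pos": TCP position; "orientation": TCP orientation; "force": force on the tool from outside, world axes, zero at the start; "torque": the same for the moment, N m; "grip_width": finger opening in m.
Only numpy, scipy, OpenCV 4.12 (cv2) and the standard library are available. Lean on these libraries where they do the work, as an engineer would, in place of code of your own. Each camera call takes 0.05 s, during which the arm holds its last target.

## Working session

There is one attempt and no reset: what is moved stays moved. The work goes in short steps, Python scripts to look and compute and a tool call to move; the robot and the scene stay as the last step left them, time stands still between calls to the robot, and variables do not carry over. Pictures are saved under pics/ and viewed, and the job is handed in when it is done.

Besides the shell and the picture viewer there is one more tool, called after ">>>" as name(argument=value, ...) on one line, values as JSON. jog_arm: Moves the arm, as the interface text tells. Its arguments: {"type":"object","properties":{"motion":{"type":"array"},"force":{"type":"number"}},"required":["motion"]}

```bash
ls; mkdir -p pics; cat > h.py <<'E'
import numpy as np,cv2,json,pickle
from station import get_state,get_image
from scipy.spatial.transform import Rotation as R
def rot(q): return R.from_quat([q[1],q[2],q[3],q[0]]).as_matrix()
def snap(name,fn):
    s=get_state(); im=get_image(name)
    im['state']=s
    cv2.imwrite('pics/%s.png'%fn,cv2.cvtColor(im['color'],cv2.COLOR_RGB2BGR))
    pickle.dump(im,open('pics/%s.pkl'%fn,'wb')); return im
def load(fn): return pickle.load(open('pics/%s.pkl'%fn,'rb'))
def cam(im):
    if 'mount' in im:
        M=np.array(im['mount']); s=im['state']; Rt=rot(s['orientation'])
        return Rt@M[:3,:3], Rt@M[:3,3]+np.array(s['tcp_pos'])
    return rot(im['orientation']),np.array(im['xyz'])
def ray(im,uv):
    Rc,t=cam(im); d=Rc@np.linalg.inv(im['mtx'])@np.array([uv[0],uv[1],1.]); return t,d
def onz(im,uv,z):
    t,d=ray(im,uv); return t+d*(z-t[2])/d[2]
def proj(im,p):
    Rc,t=cam(im); c=Rc.T@(np.array(p)-t); c=np.array(im['mtx'])@c; return c[:2]/c[2]
def tri(im1,uv1,im2,uv2):
    A=[];b=[]
    for im,uv in((im1,uv1),(im2,uv2)):
        t,d=ray(im,uv); d=d/np.linalg.norm(d); P=np.eye(3)-np.outer(d,d); A.append(P); b.append(P@t)
    A=np.vstack(A);b=np.hstack(b); x,r,_,_=np.linalg.lstsq(A,b,rcond=None); return x,r
E
python3 - <<'E'
from h import *
for n in('scene','side','wrist'):
    im=snap(n,n+'0'); print(n,cam(im)[1].round(3),cam(im)[0][:,2].round(2))
s=get_state();print(s)
print(im['mount'])
E
```

```text
pics
scene [ 1.616 -0.572  0.969] [-0.74  0.38 -0.56]
side [ 0.324 -0.987  1.24 ] [ 0.1   0.65 -0.75]
wrist [0.192 0.652 0.372] [ 0.3  -0.13 -0.95]
{'time_s': 0.15, 'qpos': array([-1.26910899,  0.47763096,  0.022323  ,  1.55617511, -0.01150261,
        1.10932122, -0.0831019 ]), 'dq': array([ 7.50371317e-05, -3.05966033e-03,  1.15002209e-03, -6.34419284e-04,
       -2.21433389e-04,  5.80236690e-04,  4.33553829e-05]), 'tau': array([ 1.15273891e-03, -5.96923113e+01,  1.60924025e+00, -2.81487501e+01,
        1.26110920e-02,  6.54220552e-03, -2.74598443e-05]), 'tcp_pos': array([0.26874847, 0.61872644, 0.24155548]), 'orientation': array([-1.01043676e-04,  2.03445254e-01,  9.79086071e-01, -6.96207515e-04]), 'force': array([-0.41569514,  0.41351068,  1.0519446 ]), 'torque': array([ 0.01437456, -0.00718416,  0.00746001]), 'grip_width': 0.08521629617933166}
[[ 8.11658674e-04 -9.45536057e-01 -3.25516368e-01  8.38692300e-02]
 [ 9.99999537e-01  9.35719463e-04 -2.24560731e-04  1.83211054e-04]
 [ 5.16922270e-04 -3.25516035e-01  9.45536379e-01 -1.30806638e-01]
 [ 0.00000000e+00  0.00000000e+00  0.00000000e+00  1.00000000e+00]]
```

View pics/scene0.png

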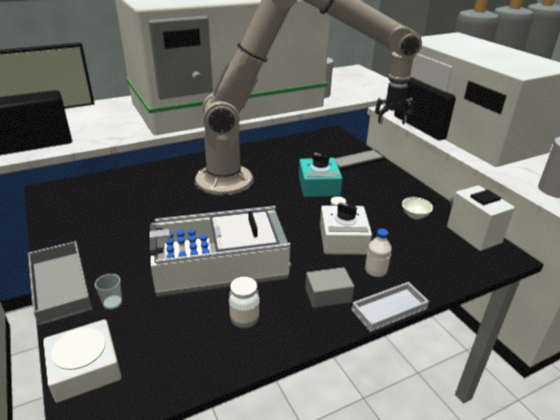

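View pics/side0.png

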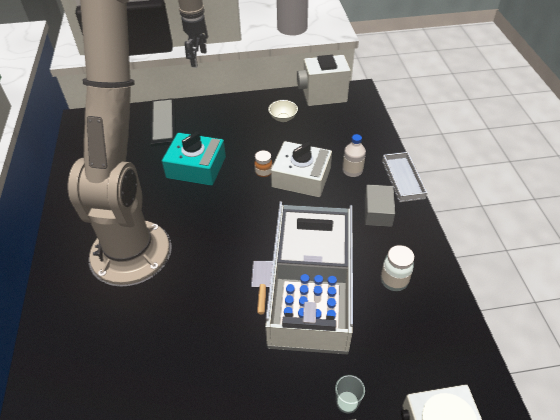

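View pics/wrist0.png

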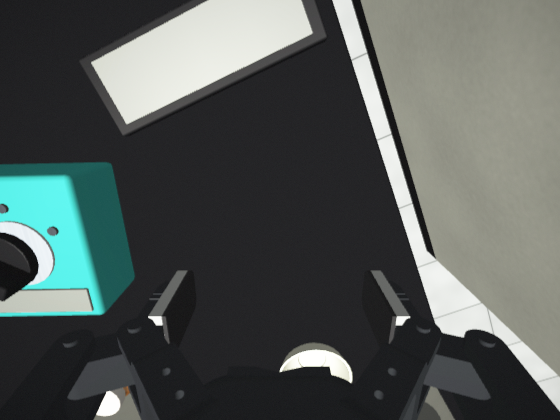

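```bash
python3 - <<'E'
import cv2
a=cv2.imread('pics/side0.png');b=cv2.imread('pics/scene0.png')
cv2.imwrite('pics/c1.png',cv2.resize(a[195:355,235:375],None,fx=4,fy=3.7*1.0,interpolation=cv2.INTER_CUBIC)[:600])
cv2.imwrite('pics/c2.png',cv2.resize(a[130:200,250:345],None,fx=8,fy=8,interpolation=cv2.INTER_CUBIC))
cv2.imwrite('pics/c3.png',cv2.resize(b[190:300,140:380],None,fx=3.3,fy=3.3,interpolation=cv2.INTER_CUBIC))
E
```

```text
(no output)
```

View pics/c1.png

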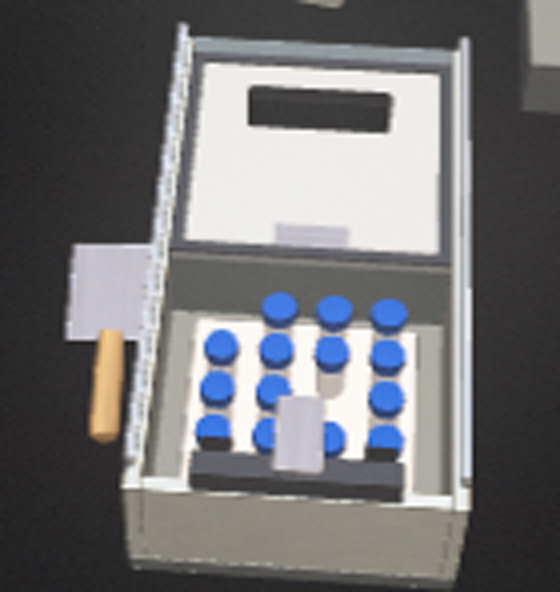

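View pics/c2.png

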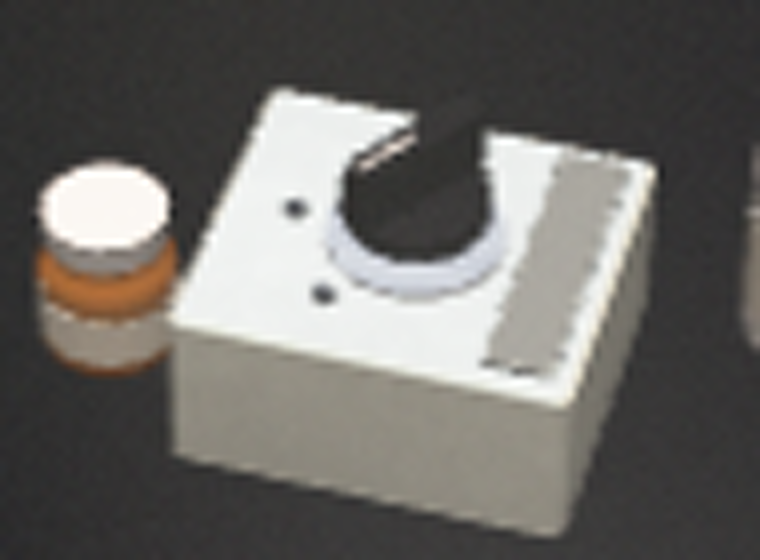

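View pics/c3.png

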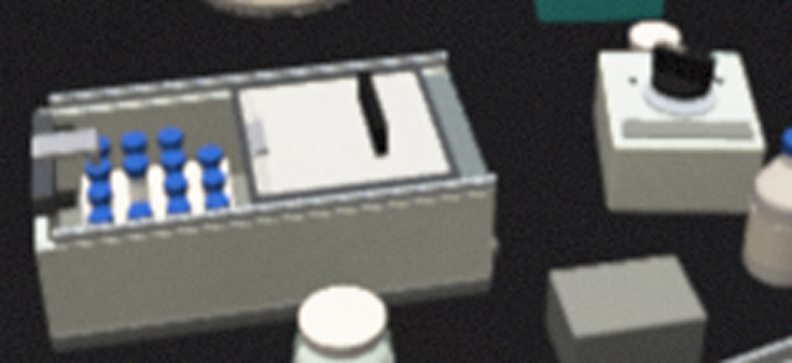

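```bash
python3 - <<'E'
from h import *
a=load('side0');b=load('scene0')
f=lambda x,y:(235+x/4,195+y/3.7)
g=lambda x,y:(250+x/8,130+y/8)
k=lambda x,y:(140+x/3.3,190+y/3.3)
print('fin top back corners',onz(a,f(250,86),.165),onz(a,f(394,94),.165))
print('fin bottom front',onz(a,f(249,126),.13),onz(a,f(390,132),.13))
print('cover front edge',onz(a,f(172,252),.13),onz(a,f(440,263),.13))
print('rail L',onz(a,f(183,28),.134),onz(a,f(130,470),.134))
print('rail R',onz(a,f(466,42),.134),onz(a,f(462,495),.134))
print('pawl top',[onz(a,f(*p),.154).round(3) for p in((278,396),(325,398),(322,472),(275,470))])
print('scene fin top',onz(b,k(362,72),.165),onz(b,k(382,137),.165))
c=[onz(a,g(*p),.085) for p in((275,90),(655,165),(570,402),(172,322))]
for x in c:print('sel',x.round(3))
print(np.mean(c,0), [np.linalg.norm(c[i]-c[(i+1)%4]).round(3) for i in range(4)])
s1=onz(a,g(323,294),.087);s2=onz(a,g(295,208),.087);print('studs',s1,s2)
m=np.mean(c,0)
for s in(s1,s2): d=s-m;print(np.linalg.norm(d[:2]),np.degrees(np.arctan2(d[1],d[0])))
l1=onz(a,g(360,166),.141);l2=onz(a,g(412,136),.141);print('line',l1,l2,np.degrees(np.arctan2(*(l1-l2)[1::-1])))
s=get_state();print(rot(s['orientation']).round(3))
E
```

```text
fin top back corners [ 0.49601398 -0.09218191  0.165     ] [ 0.59206056 -0.11613591  0.165     ]
fin bottom front [ 0.4939915  -0.10189831  0.13      ] [ 0.58978336 -0.12380244  0.13      ]
cover front edge [ 0.42350045 -0.20759191  0.13      ] [ 0.59588043 -0.24597017  0.13      ]
rail L [0.46337183 0.00057822 0.134     ] [ 0.37212672 -0.37725048  0.134     ]
rail R [ 0.66284122 -0.04778374  0.134     ] [ 0.56502639 -0.42745329  0.134     ]
pawl top [array([ 0.468, -0.349,  0.154]), array([ 0.496, -0.355,  0.154]), array([ 0.483, -0.408,  0.154]), array([ 0.456, -0.402,  0.154])]
scene fin top [ 0.50198587 -0.0991199   0.165     ] [ 0.60494625 -0.12481362  0.165     ]
sel [0.525 0.32  0.085]
sel [0.674 0.247 0.085]
sel [0.611 0.117 0.085]
sel [0.462 0.188 0.085]
[0.56787033 0.21800542 0.085     ] [np.float64(0.166), np.float64(0.145), np.float64(0.165), np.float64(0.147)]
studs [0.52410961 0.19168478 0.087     ] [0.52119161 0.24390187 0.087     ]
0.051066402609022926 -148.97447609168384
0.05338098283731581 150.97933270631898
line [0.54139042 0.20611287 0.141     ] [0.56498663 0.22016706 0.141     ] -149.22144843421557
[[-0.917  0.398 -0.   ]
 [ 0.398  0.917 -0.001]
 [-0.    -0.001 -1.   ]]
```

>>> jog_arm(motion=[8.5,-2.5,-2.5,-1,0,8.5,-5,-5,-2,-0.03,8.5,-8,-8,-3,-0.06,8.5,-11,-11,-4,-0.09,8.5,-14,-14,-5,-0.12,8.5,-16.5,-17,-5,-0.15,8.5,-19,-20,-5,-0.175,8.5,-22,-23,-5,-0.175,8.5,-24.5,-25.5,-5,-0.175,8.5,-27,-28,-5,-0.175])

```text
time_s: 0.98
tcp_pos: [0.4053, 0.2523, 0.2923]
orientation: [-0.0, 0.118, 0.993, 0.0]
force: [1.0, -0.3, -0.4]
grip_width: 0.0852
```

```bash
python3 - <<'E'
from h import *
im=snap('wrist','w1');s=im['state'];print(s['time_s'],s['tcp_pos'],s['qpos'],rot(s['orientation']).round(3))
E
```

```text
0.9833 [0.40533737 0.25226101 0.29232069] [-0.83202556  0.0941832   0.15600217  1.95874425 -0.01659826  1.08979982
  0.66603299] [[-0.972  0.234 -0.   ]
 [ 0.234  0.972  0.   ]
 [ 0.     0.    -1.   ]]
```

View pics/w1.png

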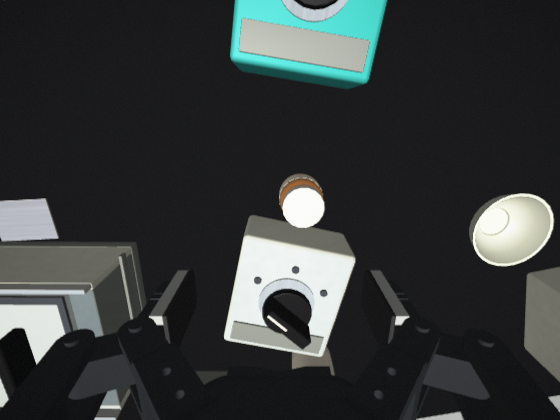

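The wrist picture shows the white selector's studs at (257,280), (295,269), (323,292), and the knob's line at about (272,318) pointing to the first of them. The turquoise look-alike is at the top (312,40) and will be left alone.

```bash
python3 - <<'E'
from h import *
im=load('w1')
g=cv2.cvtColor(im['color'],cv2.COLOR_RGB2BGR)
cv2.imwrite('pics/w1c.png',cv2.resize(g[210:360,220:360],None,fx=4,fy=4,interpolation=cv2.INTER_CUBIC))
cv2.imwrite('pics/w1d.png',cv2.resize(g[230:420,0:170],None,fx=3,fy=3,interpolation=cv2.INTER_CUBIC))
S=[onz(im,p,.087) for p in((257,280),(295,269),(323,292))]
A=np.array([[2*s[0],2*s[1],1] for s in S]);b=np.array([s[0]**2+s[1]**2 for s in S]);c=np.linalg.solve(A,b)
print(S,c[:2],np.sqrt(c[2]+c[0]**2+c[1]**2))
for s in S: print(np.degrees(np.arctan2(s[1]-c[1],s[0]-c[0])), np.hypot(s[1]-.218,s[0]-.568),np.degrees(np.arctan2(s[1]-.218,s[0]-.568)))
E
```

```text
[array([0.52147121, 0.19533082, 0.087     ]), array([0.51709319, 0.24735198, 0.087     ]), array([0.55968982, 0.27616664, 0.087     ])] [0.56323041 0.22504002] 0.05124907016702437
-144.570401547868 0.051757315899507425 -154.02430429024685
154.1915933461424 0.058762593283029636 150.0330040326167
93.96149524392 0.05875727319856508 98.13074361664032
```

View pics/w1c.png

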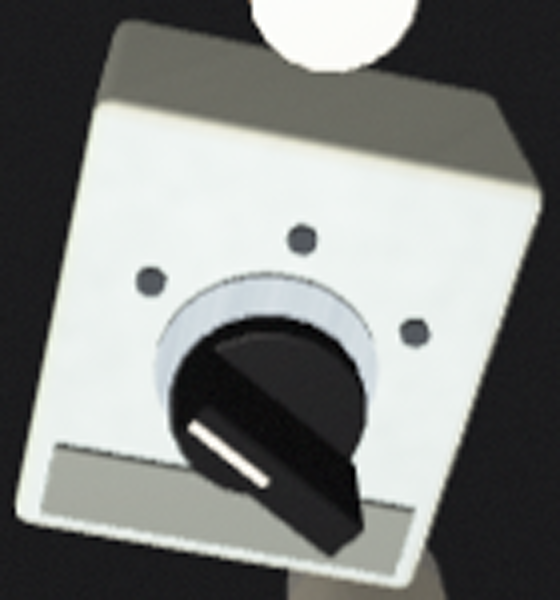

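View pics/w1d.png

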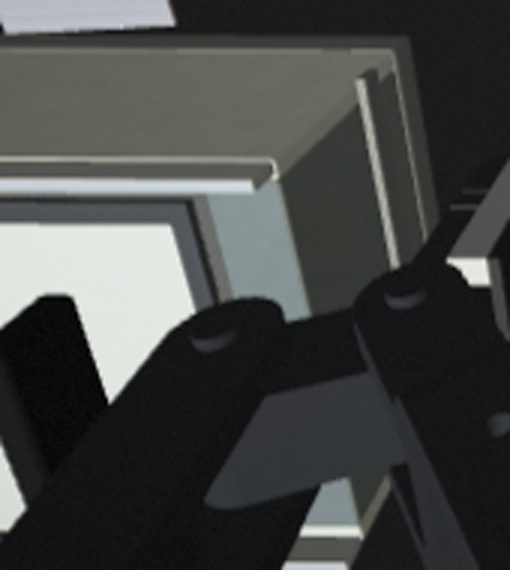

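>>> jog_arm(motion=[8.5,-1,-3,0,0,8.5,-2.5,-6.5,0,0,8.5,-4,-10,0,0,8.5,-5,-13.5,0,0,8.5,-6.5,-17,0,0,8.5,-8,-20.5,0,0,8.5,-9.5,-24,0,0,8.5,-11,-27.5,0,0,8.5,-12,-30.5,0,0,8.5,-12,-31.8,0,0])

```text
time_s: 1.87
tcp_pos: [0.4479, -0.087, 0.2925]
orientation: [0.001, 0.12, 0.993, -0.001]
force: [-0.5, 0.3, -0.4]
grip_width: 0.0848
```

```bash
python3 - <<'E'
from h import *
im=snap('wrist','w2');s=im['state'];print(s['time_s'],s['tcp_pos'],s['qpos'],s['dq'].round(3))
E
```

```text
1.8667 [ 0.44793966 -0.08702975  0.29253224] [-0.43136505  0.04282648  0.5091966   2.0189681  -0.0220685   1.08436355
  1.41807634] [ 0.157 -0.037  0.093  0.047 -0.003  0.009  0.259]
```

View pics/w2.png

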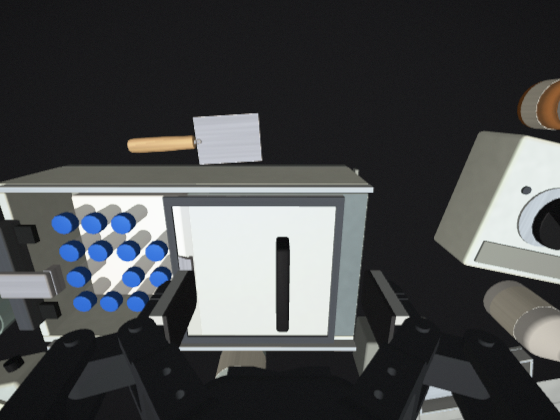

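```bash
python3 - <<'E'
from h import *
im=load('w2');s=im['state'];Rt=rot(s['orientation']);print(Rt.round(3))
m=(im['color'][225:345,255:310].max(2)<40).astype(np.uint8)
c=max(cv2.findContours(m,cv2.RETR_EXTERNAL,cv2.CHAIN_APPROX_NONE)[0],key=cv2.contourArea)
print(cv2.boundingRect(c)); 
x,y,w,h=cv2.boundingRect(c);x+=255;y+=225
for z in(.165,):
  P=[onz(im,p,z) for p in((x+w/2,y),(x+w/2,y+h))];print(P,np.mean(P,0),np.linalg.norm(P[0]-P[1]),np.degrees(np.arctan2(*(P[1]-P[0])[1::-1])))
c=np.mean(P,0);c[2]=.149
for c in (c,np.array([.545,-.109,.149])): print('tool shift',Rt.T@(c-s['tcp_pos']))
E
```

```text
[[-0.971  0.238  0.001]
 [ 0.238  0.971 -0.001]
 [-0.001 -0.001 -1.   ]]
(22, 13, 12, 93)
[array([ 0.47956265, -0.09052604,  0.165     ]), array([ 0.58608402, -0.11601023,  0.165     ])] [ 0.53282334 -0.10326813  0.165     ] 0.10952737172557415 -13.454562568900835
tool shift [-0.08614045  0.00461454  0.14362784]
tool shift [-0.0993318   0.00194746  0.14364646]
```

>>> jog_arm(motion=[6,-3,0.2,2,0,6,-6,0.3,4,0,6,-9.3,0.3,6,0,6,-9.3,0.3,8.5,0,6,-9.3,0.3,11,0,6,-9.3,0.3,13,0,6,-9.3,0.3,14.3,0,6,-9.3,0.3,14.3,0,6,-9.3,0.3,14.3,0])

```text
time_s: 2.67
tcp_pos: [0.5385, -0.1006, 0.1488]
orientation: [-0.001, 0.117, 0.993, -0.0]
force: [-0.6, -0.7, 1.0]
grip_width: 0.0603
```

```bash
python3 - <<'E'
from h import *
im=snap('wrist','w3');s=im['state'];print(s['time_s'],s['tcp_pos'],s['grip_width'],s['force'])
E
```

```text
2.6667 [ 0.53853206 -0.10058221  0.14880672] 0.0602672381680768 [-0.60173783 -0.7139172   1.04530852]
```

View pics/w3.png

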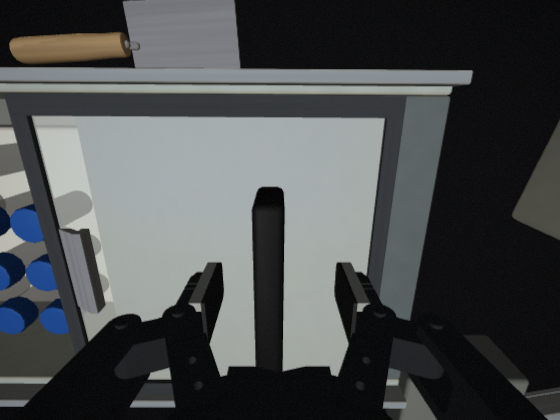

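The fin (268,200–370) stands between the fingers (at 213 and 345), so I close on it.

>>> jog_arm(motion=[1.2,0,-0.2,0,0,1.2,0,-0.3,0,0,1.2,0,-0.3,0,0,1.2,0,-0.3,0,0,1.2,0,-0.3,0,0,1.2,0,-0.3,0,0,1.2,0,-0.3,0,0,1.2,0,-0.3,0,0], force=40)

```text
time_s: 3.38
tcp_pos: [0.5385, -0.1043, 0.1501]
orientation: [0.001, 0.118, 0.993, 0.0]
force: [-1.4, -0.2, 6.7]
grip_width: 0.0135
```

>>> jog_arm(motion=[1.2,0,-1,-0.1,0,1.2,0,-2.5,-0.1,0,1.2,0,-4,-0.1,0,1.2,0,-5.5,-0.1,0,1.2,0,-7,-0.1,0,1.2,0,-8.5,-0.1,0,1.2,0,-10,-0.1,0,1.2,0,-11.5,-0.1,0,1.2,0,-12.5,-0.1,0,1.2,0,-13,-0.1,0])

```text
time_s: 4.22
tcp_pos: [0.5072, -0.2321, 0.1502]
orientation: [-0.0, 0.118, 0.993, -0.0]
force: [1.1, 1.1, 0.2]
grip_width: 0.0136
```

>>> jog_arm(motion=[1.2,0,-0.6,0,0,1.2,0,-1.2,0,0,1.2,0,-1.8,0,0,1.2,0,-2.4,0,0,1.2,0,-2.9,0,0,1.2,0,-3.3,0,0,1.2,0,-3.6,0,0,1.2,0,-3.8,0,0,1.2,0,-3.9,0,0,1.2,0,-3.9,0,0], force=60)

```text
time_s: 5.05
tcp_pos: [0.4997, -0.2626, 0.1502]
orientation: [-0.001, 0.115, 0.993, 0.004]
force: [-1.6, 15.6, 8.8]
grip_width: 0.0129
```

>>> jog_arm(motion=[1.2,0,-0.3,0,0,1.2,0,-0.6,0,0,1.2,0,-0.9,0,0,1.2,0,-1.0,0,0,1.2,0,-1.0,0,0])

```text
time_s: 5.47
tcp_pos: [0.4997, -0.2629, 0.1501]
orientation: [-0.002, 0.112, 0.994, 0.01]
force: [-0.8, 40.1, 22.3]
grip_width: 0.0129
```

```bash
python3 - <<'E'
from h import *
a=snap('side','s2');b=snap('scene','c2i')
s=get_state();print(s['tcp_pos'],s['force'])
A=cv2.resize(cv2.imread('pics/s2.png')[200:355,235:375],None,fx=3.8,fy=3.8,interpolation=cv2.INTER_CUBIC)
cv2.imwrite('pics/s2c.png',A)
E
```

```text
[ 0.49968924 -0.26289544  0.15013415] [-1.1181543  40.4649567  20.80097938]
```

View pics/s2c.png

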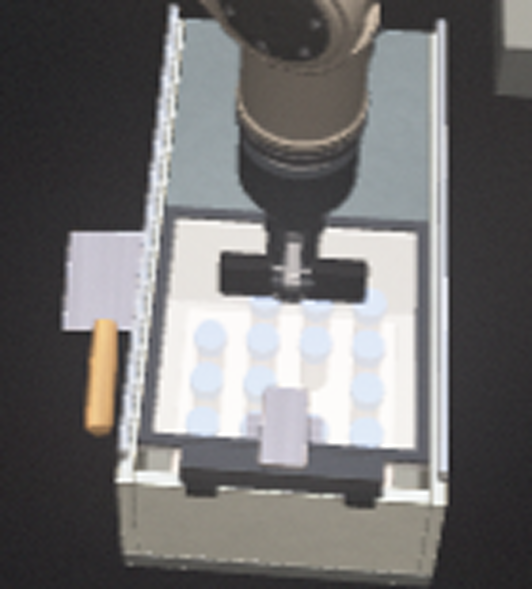

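The cover stopped hard: 40 N with no further motion. I ease off and open the fingers.

>>> jog_arm(motion=[1.2,0,0.6,0,0,1.2,0,1.0,0,0,1.2,0,1.1,0,0,3.5,0,1.1,0,0,4,0,1.1,0,0,4,0,1.1,0,0])

```text
time_s: 6.07
tcp_pos: [0.4993, -0.2678, 0.1505]
orientation: [0.0, 0.117, 0.993, -0.0]
force: [-0.8, 0.0, 0.3]
grip_width: 0.0397
```

```bash
python3 - <<'E'
from h import *
a=snap('wrist','w4');s=get_state();print(s['tcp_pos'],s['force'],s['grip_width'])
E
```

```text
[ 0.4991852  -0.26813471  0.15048355] [-0.19487935 -0.89104965 -0.09974103] 0.0400576111761181
```

View pics/w4.png

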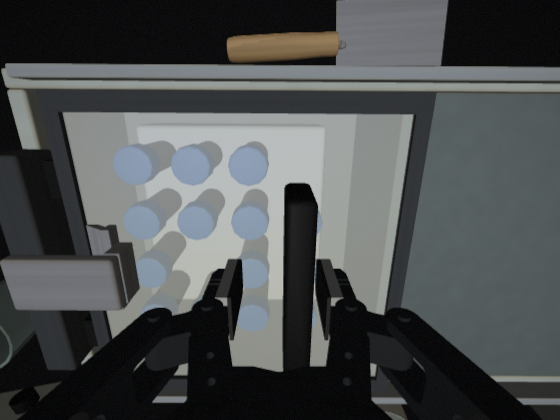

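>>> jog_arm(motion=[5,0,0.2,0,0,5.5,0,0.4,0,0,5.5,0,0.4,-1,0,5.5,0,0.4,-3,0,5.5,0,0.4,-6,0,5.5,0,0.4,-9,0,5.5,1,1,-12,0,5.5,2,3,-14,0,5.5,3,5,-14,0,5.5,4,5,-14,0])

```text
time_s: 6.95
tcp_pos: [0.4734, -0.2062, 0.2922]
orientation: [0.002, 0.115, 0.993, 0.001]
force: [0.9, 0.9, -0.1]
grip_width: 0.0547
```

```bash
python3 - <<'E'
from h import *
w=snap('wrist','w5');a=snap('side','s3');s=get_state();print(s['tcp_pos'],s['force'],s['grip_width'])
A=cv2.resize(cv2.imread('pics/s3.png')[200:355,235:375],None,fx=3.8,fy=3.8,interpolation=cv2.INTER_CUBIC)
cv2.imwrite('pics/s3c.png',A)
E
```

```text
[ 0.47071487 -0.20909454  0.29087725] [ 0.40252382 -1.02003204  0.36054162] 0.05485536116848399
```

View pics/w5.png

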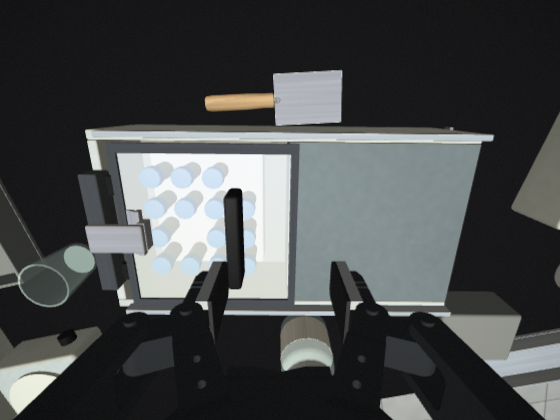

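View pics/s3c.png

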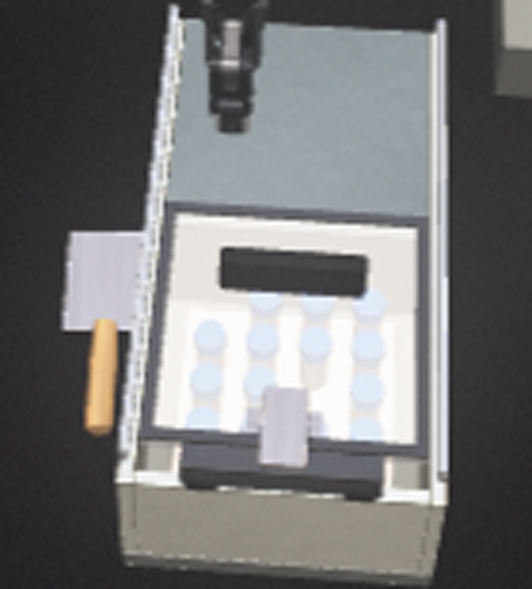

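The cover is free and has stayed shut: the fin shifted only about 4 mm from the pressed position, and the pawl is at its starting height (side crop 388–465). On to the knob, turning the jaws across its bar.

>>> jog_arm(motion=[5.5,0.8,3,0,-0.05,5.5,1.6,7,0,-0.13,5.5,2.4,11,0,-0.21,5.5,3.2,15,0,-0.29,5.5,4,19,0,-0.37,5.5,5,23,0,-0.46,5.5,6,27,0,-0.55,5.5,7,31,0,-0.64,5.5,8,35,0,-0.72,5.5,8,37,0,-0.78])

```text
time_s: 7.88
tcp_pos: [0.4794, 0.1738, 0.29]
orientation: [-0.0, -0.273, 0.962, 0.001]
force: [-0.3, 0.6, -0.5]
grip_width: 0.0553
```

>>> jog_arm(motion=[5.5,0,0,0,0,5.5,0,0,0,0])

```text
time_s: 8.05
tcp_pos: [0.4807, 0.169, 0.2897]
orientation: [-0.0, -0.269, 0.963, -0.0]
force: [-0.1, 0.2, -0.6]
grip_width: 0.0548
```

```bash
python3 - <<'E'
from h import *
w=snap('wrist','w6');s=w['state'];print(s['tcp_pos'],s['dq'].round(2),s['qpos'],rot(s['orientation']).round(3))
E
```

```text
[0.4806714  0.16897022 0.28974264] [ 0.03 -0.02  0.04  0.02  0.01  0.   -0.01] [-0.62671893  0.15474932  0.18697724  1.89734104 -0.0314573   1.09348398
  1.68893421] [[-0.855 -0.519 -0.001]
 [-0.519  0.855 -0.001]
 [ 0.001 -0.001 -1.   ]]
```

View pics/w6.png

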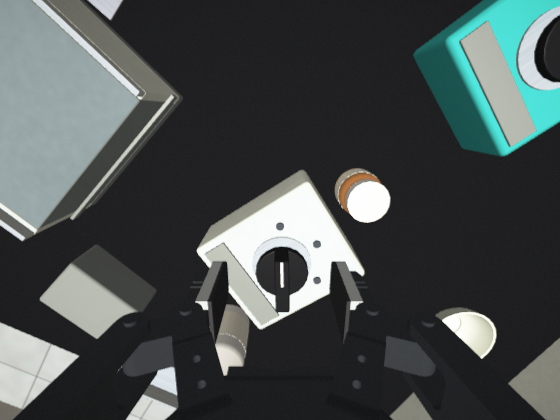

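```bash
python3 - <<'E'
from h import *
im=load('w6')
g=cv2.cvtColor(im['color'],cv2.COLOR_RGB2BGR)
cv2.imwrite('pics/w6c.png',cv2.resize(g[215:325,235:335],None,fx=5.4,fy=5.4,interpolation=cv2.INTER_CUBIC))
S=[onz(im,p,.086) for p in((279.5,226.5),(317,244),(317,280.5))]
A=np.array([[2*s[0],2*s[1],1] for s in S]);b=np.array([s[0]**2+s[1]**2 for s in S]);c=np.linalg.solve(A,b)
print(S,c[:2],np.sqrt(c[2]+c[0]**2+c[1]**2))
for s in S: print(np.degrees(np.arctan2(s[1]-c[1],s[0]-c[0])))
E
```

```text
[array([0.52268597, 0.19559947, 0.086     ]), array([0.51840824, 0.24781947, 0.086     ]), array([0.56198123, 0.27690526, 0.086     ])] [0.56490573 0.22534321] 0.05164492292810239
-144.8353819537236
154.2015002694019
93.24622580291397
```

View pics/w6c.png

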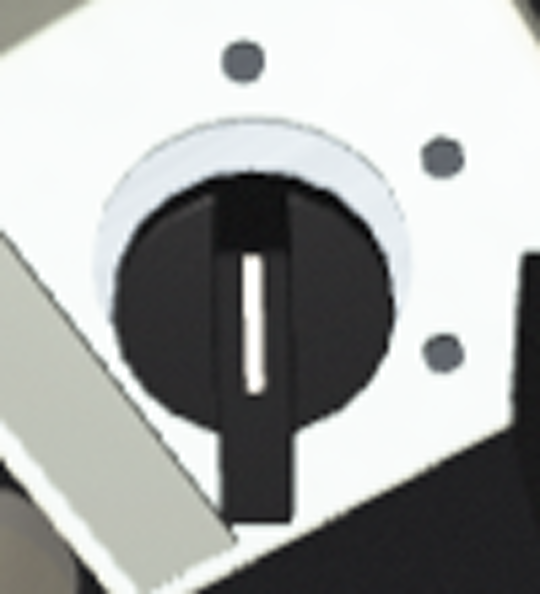

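```bash
python3 - <<'E'
from h import *
im=load('w6');s=im['state'];Rt=rot(s['orientation'])
k=lambda x,y:(235+x/5.4-.5,215+y/5.4-.5)
P=[onz(im,k(*p),.141) for p in((252,249),(257,522))]
m=np.mean(P,0);d=P[0]-P[1];print(P,m,np.linalg.norm(d),np.degrees(np.arctan2(d[1],d[0])),np.degrees(np.arctan2(Rt[1,0],Rt[0,0])))
L=[onz(im,k(*p),.141) for p in((252,255),(256,392))];d=L[0]-L[1];print(L,np.degrees(np.arctan2(d[1],d[0])))
for c in(m,np.array([.565,.2253,.141])):
    c=c.copy();c[2]=.128;print(Rt.T@(c-s['tcp_pos']))
E
```

```text
[array([0.53645142, 0.20593425, 0.141     ]), array([0.5907736 , 0.24040908, 0.141     ])] [0.56361251 0.22317167 0.141     ] 0.0643382746896358 -147.59929773586222 -148.74080418893988
[array([0.53758365, 0.20662711, 0.141     ]), array([0.56388567, 0.22367836, 0.141     ])] -147.045191138794
[-0.09921883  0.0033901   0.16162251]
[-0.10150931  0.00448947  0.16161913]
```

>>> jog_arm(motion=[5.5,-3,0.2,1,-0.02,5.5,-6,0.4,3,-0.04,5.5,-9,0.4,6,-0.04,5.5,-10,0.4,9,-0.04,5.5,-10,0.4,12,-0.04,5.5,-10,0.4,14.5,-0.04,5.5,-10,0.4,16,-0.04,5.5,-10,0.4,16,-0.04])

```text
time_s: 8.77
tcp_pos: [0.5619, 0.2203, 0.1265]
orientation: [-0.004, -0.287, 0.958, -0.001]
force: [-0.2, -0.6, -0.7]
grip_width: 0.055
```

```bash
python3 - <<'E'
from h import *
im=snap('wrist','w7');s=im['state'];print(s['time_s'],s['tcp_pos'],s['grip_width'],s['force'])
E
```

```text
8.7667 [0.56190728 0.22033038 0.12646972] 0.05500650617499216 [-0.24456176 -0.64958151 -0.7426537 ]
```

View pics/w7.png

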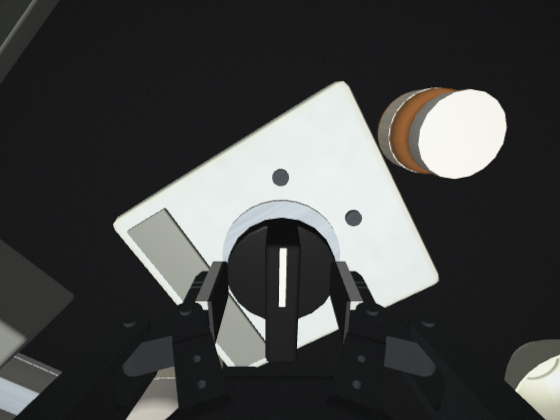

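>>> jog_arm(motion=[1.4,0,0.1,0,0,1.4,0,0.1,0,0,1.4,0,0.1,0,0,1.4,0,0.1,0,0,1.4,0,0.1,0,0,1.4,0,0.1,0,0], force=50)

```text
time_s: 9.32
tcp_pos: [0.5645, 0.2244, 0.1315]
orientation: [0.002, -0.288, 0.958, -0.0]
force: [3.4, -2.7, 1.9]
grip_width: 0.0151
```

>>> jog_arm(motion=[1.4,0,0,0.4,0,1.4,0,0,0.8,0,1.4,0,0,1.2,0,1.4,0,0,1.5,0,1.4,0,0,1.6,0,1.4,0,0,1.6,0,1.4,0,0,1.6,0])

```text
time_s: 9.9
tcp_pos: [0.5653, 0.2246, 0.1196]
orientation: [0.002, -0.288, 0.958, 0.0]
force: [-7.7, -8.8, 40.8]
grip_width: 0.015
```

The knob went down the full 12 mm. I ease the push a little and turn clockwise (+roll, as the tool's z points down).

>>> jog_arm(motion=[1.4,0,0,-0.2,0,1.4,0,0,-0.2,0.12,1.4,0,0,-0.2,0.24,1.4,0,0,-0.2,0.36,1.4,0,0,-0.2,0.48,1.4,0,0,-0.2,0.6,1.4,0,0,-0.2,0.72,1.4,0,0,-0.2,0.84,1.4,0,0,-0.2,0.95,1.4,0,0,-0.2,1.05])

```text
time_s: 10.73
tcp_pos: [0.5652, 0.2246, 0.1198]
orientation: [0.002, 0.233, 0.972, 0.001]
force: [-3.4, -6.5, 27.4]
grip_width: 0.0149
```

>>> jog_arm(motion=[1.4,0,0,0,0,1.4,0,0,0,0])

```text
time_s: 10.9
tcp_pos: [0.5652, 0.2247, 0.1198]
orientation: [0.002, 0.231, 0.973, 0.001]
force: [-2.2, -6.6, 27.9]
grip_width: 0.0148
```

```bash
python3 - <<'E'
from h import *
im=snap('wrist','w8');s=im['state'];Rt=rot(s['orientation']);print(s['time_s'],s['tcp_pos'],s['grip_width'],s['force'],np.degrees(np.arctan2(Rt[1,0],Rt[0,0])))
E
```

```text
10.9 [0.56521072 0.22468844 0.11977808] 0.014806286950372751 [-2.21176032 -6.59216189 27.90849181] 153.29157588771866
```

View pics/w8.png

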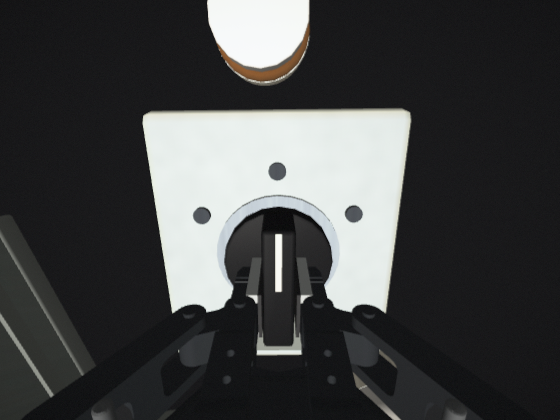

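The pointer line (278,262) aims at the second stud (277,171). Now I let the knob rise, then open.

>>> jog_arm(motion=[1.4,0,0,-0.5,0,1.4,0,0,-1.0,0,1.4,0,0,-1.4,0,1.4,0,0,-1.4,0,3,0,0,-1.4,0,4.5,0,0,-1.4,0,5,0,0,-1.4,0,5,0,0,-1.4,0])

```text
time_s: 11.62
tcp_pos: [0.562, 0.2256, 0.1296]
orientation: [-0.001, 0.23, 0.973, -0.0]
force: [-1.0, 0.4, -0.1]
grip_width: 0.05
```

>>> jog_arm(motion=[5,0,0,-2,0,5,0,0,-4.5,0,5,0,0,-7.5,0,5,1,0,-10.5,0,5,3.5,0,-13,0,5,7,0,-15,0,5,10,0,-16,0,5,10,0,-16,0,5,10,0,-16,0])

```text
time_s: 12.37
tcp_pos: [0.472, 0.2716, 0.2908]
orientation: [-0.0, 0.228, 0.974, 0.001]
force: [0.6, 0.4, -0.8]
grip_width: 0.0502
```

```bash
python3 - <<'E'
from h import *
im=snap('wrist','w9');s=im['state'];print(s['time_s'],s['tcp_pos'],s['force'])
snap('side','s9')
E
```

```text
12.3667 [0.47202818 0.27158669 0.29082487] [ 0.60023309  0.37908145 -0.75209613]
```

View pics/w9.png

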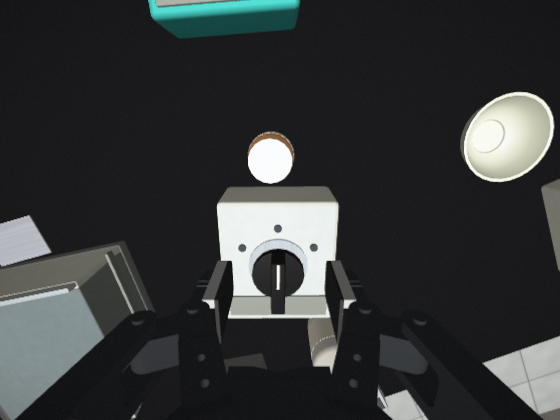

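View pics/s9.png

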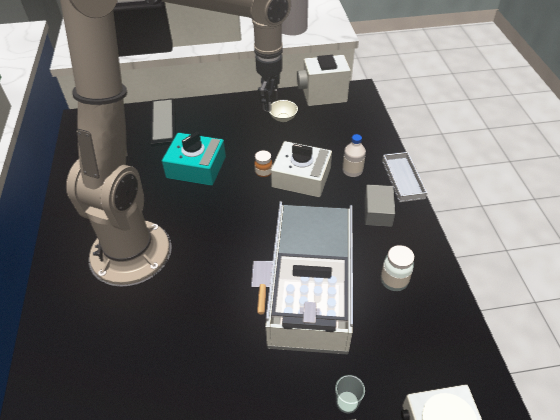

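```bash
python3 - <<'E'
from h import *
im=load('w9')
for f,r in(('w6',(215,325,235,335)),('w9',(220,330,230,330))):
    g=cv2.imread('pics/%s.png'%f)[r[0]:r[1],r[2]:r[3]]
    cv2.imwrite('pics/z_%s.png'%f,cv2.resize(g,None,fx=4,fy=4,interpolation=cv2.INTER_CUBIC))
a=cv2.imread('pics/z_w6.png');b=cv2.imread('pics/z_w9.png');cv2.imwrite('pics/z.png',np.hstack([cv2.resize(a,(400,440)),b]))
d=np.abs(load('side0')['color'].astype(int)-load('s9')['color']).max(2);c3=np.abs(load('s3')['color'].astype(int)-load('s9')['color']).max(2)
print('sampler diff s3-s9',(c3[255:345,270:350]>30).sum())
n,_,st,_=cv2.connectedComponentsWithStats((d>40).astype(np.uint8));print([list(x) for x in st[1:] if x[4]>8])
S=[onz(im,p,.086) for p in((242,247.5),(277.5,228.5),(313.5,247.5))];print(np.round(S,3))
E
```

```text
sampler diff s3-s9 0
[[np.int32(70), np.int32(0), np.int32(10), np.int32(9), np.int32(45)], [np.int32(72), np.int32(0), np.int32(63), np.int32(158), np.int32(3664)], [np.int32(118), np.int32(0), np.int32(11), np.int32(2), np.int32(20)], [np.int32(164), np.int32(0), np.int32(15), np.int32(4), np.int32(44)], [np.int32(180), np.int32(0), np.int32(109), np.int32(91), np.int32(3920)], [np.int32(180), np.int32(5), np.int32(18), np.int32(6), np.int32(54)], [np.int32(75), np.int32(10), np.int32(8), np.int32(23), np.int32(75)], [np.int32(63), np.int32(12), np.int32(23), np.int32(56), np.int32(473)], [np.int32(268), np.int32(102), np.int32(4), np.int32(10), np.int32(24)], [np.int32(77), np.int32(108), np.int32(8), np.int32(27), np.int32(179)], [np.int32(74), np.int32(131), np.int32(32), np.int32(67), np.int32(702)], [np.int32(292), np.int32(143), np.int32(21), np.int32(12), np.int32(93)], [np.int32(109), np.int32(161), np.int32(23), np.int32(14), np.int32(109)], [np.int32(66), np.int32(170), np.int32(5), np.int32(24), np.int32(45)], [np.int32(109), np.int32(173), np.int32(13), np.int32(37), np.int32(221)], [np.int32(85), np.int32(206), np.int32(13), np.int32(11), np.int32(45)], [np.int32(101), np.int32(209), np.int32(15), np.int32(10), np.int32(85)], [np.int32(274), np.int32(209), np.int32(74), np.int32(112), np.int32(5573)], [np.int32(79), np.int32(215), np.int32(9), np.int32(5), np.int32(11)], [np.int32(284), np.int32(327), np.int32(9), np.int32(2), np.int32(12)], [np.int32(325), np.int32(330), np.int32(9), np.int32(2), np.int32(13)]]
[[0.522 0.196 0.086]
 [0.519 0.247 0.086]
 [0.562 0.276 0.086]]
```

View pics/z.png

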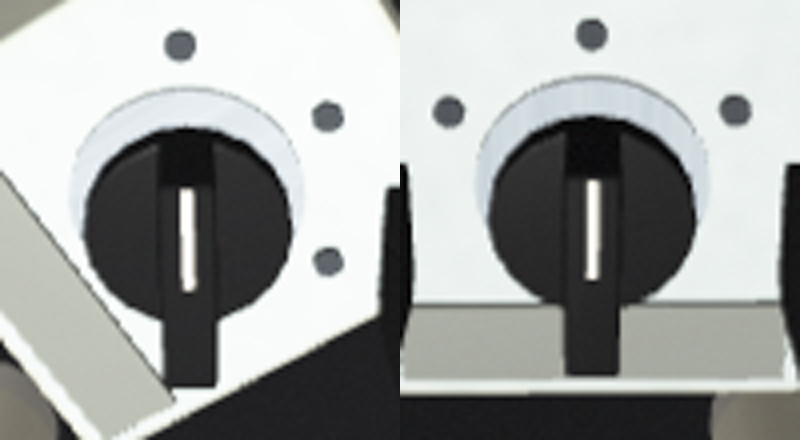

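```bash
python3 -c "
from station import close_job
print(close_job())"
```

```text
the job is handed in; nothing more can be done
None
```

The sampler cover is shut with its latch holding it, the valve selector knob is at the second stud, and I handed the job in after about 12.5 s. `close_job()` gives no verdict, so the results below come from my own checks.

**Cover:** I gripped the fin and slid the cover to its hard stop, where it took 40 N with no further motion. After I let go, the cover rested a few mm back, with the pawl down at its starting height. The sampler looked unchanged in the side view from then until the end.

**Knob:** I gripped the white selector's bar, pushed it down the full 12 mm, turned it 60° clockwise, let it rise and released it. The last wrist picture shows the pointer on the second stud. The knob looks the same height as before the push, so it has sprung out.

**Bystanders:** The before and after side views show no change at the bystanders or the turquoise look-alike. The only small difference near one was at the bowl's rim, where the gripper hangs in front of it in the picture. The arm finished clear, with only about 1 N of noise on the force reading.

**Disagreements:** My first fixed-camera positions differed from the wrist-camera ones by about 7 to 8 mm, so I used the wrist values, or a value between the two. The cover slid about 163 mm, not the nominal 170 mm; I did not find out why.

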